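# Fit the guide cover and hold a probe centred in the vessel

## Task

Put the grey guide cover on the steel vessel that stands on the stirrer: set it down on the rim rather than dropping it, level and fully home, and let go. Then take the probe out of its stand by the black handle and lower it upright through the cover's guide tube, without it ever touching the cover or the vessel, until its tip is about halfway down inside the vessel, between rim and floor. Finish while still holding the probe there, steady and centred in the tube, with the cover still in place and the jar, slide box and beaker left where they are.

Things in the scene. Friction and masses are not known exactly. Their poses are not given: they have to be found in the camera images.
- stirrer: Fixed white stirrer, 150 x 150 mm, 26 mm high, two knobs on its front (-x), dark round plate on top (30 mm above the bench). A plain open steel vessel is held fast at the plate's centre by three short grey pins: outside diameter 66, wall 3, height 75 mm, rim 105 mm above the bench. Origin: centre of the stirrer's underside, on the vessel's axis; z up.
- vessel_rim (a point): Centre of the vessel's round mouth, level with its rim, 105 mm above the bench. When the cover is fully home, its skirt surrounds the rim with about 4 mm play, its plate's underside lies on the rim, and its origin is 12 mm below this point.
- vessel_floor (a point): Centre of the vessel's inner floor, 35 mm above the bench: 70 mm below the rim.
- cover: Loose grey plastic cover, round, 58 mm high, standing on its skirt: skirt 12 mm high, flared, outside 86 narrowing to 80 mm, inside 80 to 74; plate 80 mm wide, 6 thick (12 to 18 mm above origin); guide tube in the middle, outside diameter 36, 18 to 58 mm above origin, to grip it by. A 20 mm bore goes straight down through tube and plate. Origin: on the bore's axis at the skirt's lower edge; z up.
- tube_mouth (a point): Centre of the upper mouth of the cover's bore, at the top of the guide tube, 58 mm above the cover's origin.
- stand: Fixed probe stand: dark base 80 x 90 x 8 mm, two upright posts, and on them an aluminium bar 40 x 90 mm, 12 thick, its top 130 mm above the bench, with a 13 mm hole in its middle in which the probe hangs. Origin: centre of the underside, straight below the hole; z up, y along the bar.
- probe: Loose probe, about 80 g, hanging upright in the stand: straight steel rod, diameter 8, length 110 mm, below a round black handle of diameter 22 and height 50 mm. The handle's lower face rests on the stand's bar; the probe lifts straight up and out. Origin: on the axis at the handle's lower face; z up along the axis.
- probe_grip (a point): Point on the probe's axis in the handle, 30 mm above the handle's lower face (140 mm above the tip): a good place to grip.
- rod_mid (a point): Middle of the steel rod, 55 mm above the tip.
- probe_tip (a point): Lower end of the rod, 110 mm below the handle's lower face.
- jar: Bystander: closed amber jar, 56 mm in diameter, 85 mm high, beyond the stirrer. Origin at the centre of its underside.
- slide_box: Bystander: closed grey slide box, 85 x 110 x 34 mm, beyond the stirrer. Origin at the centre of its underside.
- beaker: Bystander: small empty glass beaker, 64 mm in diameter, 80 mm high, at the far left. Origin at the centre of its underside.
Mind the look-alikes: they are no part of the job. Of the things like the probe, leave any that is orange, pink or red; of the rest the larger one is meant.

How it is judged:
By the outcome, as a careful person would: the job done as asked, in the order asked, and still so for the second after the job is handed in, while the arm keeps its last pose, push and grip.
It also fails if it takes over 64 s, if anything falls off the work surface, if the arm or the gripper's body presses on something with over 40 N, if the wrist force passes 120 N, or if a joint passes its speed limit or range.

## Robot

A 7-joint arm with a two-finger parallel gripper is mounted at the origin on the work surface. World frame = base frame: x ahead of the robot, y to its left, z up, the work surface at z = 0. Lengths are in m, angles in rad, forces in N, time in s.
With the tool pointing down it reaches from about 0.425 to 0.95 m from the base axis. Payload 4.7 kg.
Tool frame: the origin (TCP) lies between the finger pads; the fingertips stand 17 mm ahead of it and the grasp point (between the pads) lies 2 mm behind it; z points along the fingers, y is the line along which they close (so a half turn about z gives the same grasp; the last joint's range is limited). The gripper opens to 87 mm and grips with 3 to 60 N. Pads are 19 mm wide; open, the fingers measure 117 mm over their backs; the gripper's body (75 mm by 190 mm) begins 51 mm behind the grasp point.
Start: joints at [1.086, 0.469, -0.049, 1.532, 0.024, 1.141, -0.082], TCP at [0.297, -0.606, 0.24] pointing down, gripper open.
Joint ranges: [-2.59, 2.59], [-0.33, 1.99], [-1.39, 1.29], [0.1, 2.45], [-1.04, 4.18], [0.21, 1.99], [-2.66, 2.66]. Speed limits (rad/s): [2.57, 2.57, 3.14, 3.14, 3.14, 3.14, 3.14].

## Interface

Orientations are given as a rotation vector (axis times angle).
In Python, from station import bot, cams, job gives the robot as it stands. The module is installed in compiled form; this text tells all that it offers.
- The arm moves only by the shell command python3 -m jog 'ROWS' [FORCE]. ROWS is a JSON object whose one key "plan" holds a list of rows, each an object of numbers: "grip": the opening, from -1 (shut) to 1 (fully open); "x", "y", "z": the shift along the tool's x, y, z in units of 50 mm (1.0 is 50 mm); "roll": the turn about the tool's z in units of 5 degrees (1.0 is 5 degrees). In form: {"plan": [{"grip": .., "x": .., "y": .., "z": .., "roll": ..}, ...]}. A call has 1 to 12 rows; each row shifts and turns the commanded pose from where the row before left it, along the tool's axes as they then stand; what a row does not reach is not made up. A row lasts 1/10 s, in which the tool goes at most 50 mm and 8.59 degrees, less where a joint would pass 70% of its speed; a pose out of reach is approached as far as the arm can. A call is refused whole if a number of a shift passes 1 or a number of a turn 1, either way. A call with a gripper value outside its range is refused whole. The fingers move at their own pace and stop on an object; FORCE is the grip in N (left out, the last holds). Time passes only in rows, so rows that do not move let the fingers close. It gives the time, the measured TCP pose, the force, the opening and the grip force at its end, in the units of the state.
- bot.get_state(): the state, without advancing time (a new reading comes with each control period).
- cams.grab_frame(name): name is "scene" or "side" or "wrist"; returns a dict with "pixels" (420x560x3 uint8, red, green, blue), "range_z" (420x560 float32, m along the optical axis (not along the pixel's ray), 0 where there is no reading), "fx", "fy", "cx", "cy" (pixels), "rvec" (rotation vector, rad) and "tvec" (3), from world to camera coordinates, as OpenCV has them. Camera axes: x right, y down, z forward; pixel columns grow to the right and rows downward; lengths in m; the calibration is good to about 2 mm. A picture is of the moment at which its call begins.
- job.sign_off(): hands the job in; it is judged then, once.
The state is a dict: "t": time; "q": joint angles; "joint_velocities": joint speeds; "joint_torque": joint torques, N m; "eef_pos": TCP position; "tool_rot": TCP orientation; "contact_force": force on the tool from outside, world axes, zero at the start; "moment": the same for the moment, N m; "grip_width": opening from 0.0 (shut) to 1.0 (fully open); "gripper_force": force on a finger pad.
Only numpy, scipy, OpenCV 4.12 (cv2) and the standard library are available. Lean on these libraries where they do the work, as an engineer would, in place of code of your own. Each camera call takes 0.05 s, during which the arm holds its last target. There are 200 camera calls.

## Working session

There is one attempt and no reset: what is moved stays moved. The work goes in short steps, Python scripts to look and compute and a shell command to move; the robot and the scene stay as the last step left them, time stands still between calls to the robot, and variables do not carry over. Pictures are saved under pics/ and viewed, at most 10 in all, crops included, and the job is handed in when it is done.

```bash
mkdir -p pics; cat > h.py <<'E'
import numpy as np, cv2
from station import bot, cams, job
def grab(n):
    f=cams.grab_frame(n); R=cv2.Rodrigues(np.array(f["rvec"],float))[0]; t=np.array(f["tvec"],float).ravel()
    return f,R,t
def cloud(n):
    f,R,t=grab(n); z=f["range_z"].astype(float); v,u=np.mgrid[:420,:560]
    P=np.stack([(u-f["cx"])/f["fx"]*z,(v-f["cy"])/f["fy"]*z,z],-1)
    W=(P-t)@R; W[z<=0]=np.nan
    return f["pixels"],W,f
def save(n,img): cv2.imwrite("pics/"+n,img[:,:,::-1])
E
python3 - <<'E'
from h import *
s=bot.get_state();print(s)
for n in("scene","side"):
    p,W,f=cloud(n); np.savez("/tmp/"+n,p=p,W=W); save(n+"0.png",p)
    print(n,-cv2.Rodrigues(f["rvec"])[0].T@f["tvec"])
E
```

```text
{'t': 0.0, 'q': array([ 1.08614107,  0.46944317, -0.04861728,  1.53367873,  0.02412257,
        1.14100624, -0.08227632]), 'joint_velocities': array([-4.05281940e-04, -2.00731737e-03,  1.41542565e-03, -8.89710965e-05,
        5.46001647e-05,  1.11176094e-03,  4.13911537e-04]), 'joint_torque': array([-9.81257836e-04, -5.07978952e+01, -8.10544007e-02, -2.36154485e+01,
       -6.12408249e-02,  3.78552312e-02,  1.95495040e-04]), 'eef_pos': array([ 0.29686354, -0.60558743,  0.23850475]), 'tool_rot': array([-3.05851666e+00, -7.09423501e-01,  8.15979234e-04]), 'contact_force': array([ 0.40130035, -0.5701578 ,  0.19052322]), 'moment': array([0.02324365, 0.02139187, 0.05804512]), 'gripper_force': 0.0, 'grip_width': 1.0014921219710713}
scene [1.05046836 0.70496912 0.81529534]
side [ 0.43791475 -0.80623249  0.77385266]
```

View pics/scene0.png

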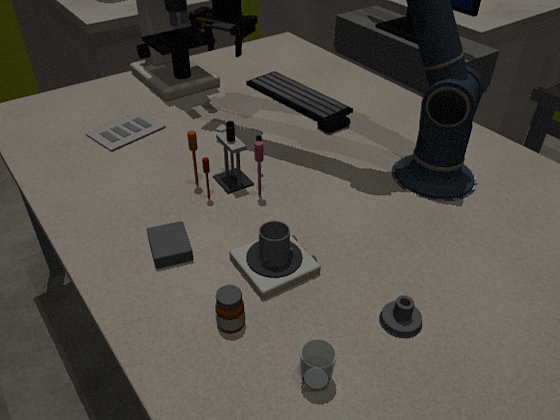

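View pics/side0.png

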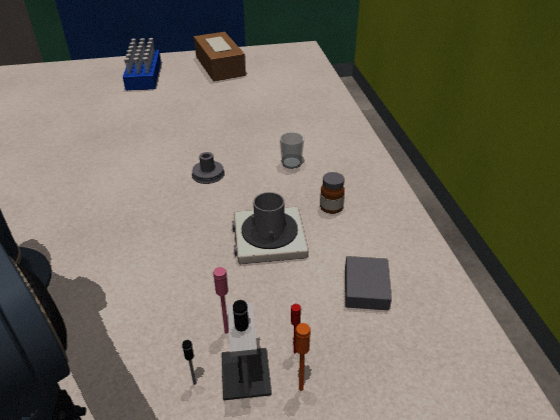

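The scene view shows the stirrer and vessel at (275,245), the cover at (402,315), the jar at (230,310), the beaker at (317,362), the slide box at (170,243), and the stand with a black handle at (231,131). Candidates for the probe in the side view are black (240,315) on the stand, small black (188,350), pink (221,282), red (296,315) and orange (303,340). I choose the larger black one at (240,315), which hangs in the stand, and will check it in a crop.

```bash
python3 - <<'E'
from h import *
from scipy.optimize import least_squares
def circ(P,r=None):
    f=lambda a:np.hypot(P[:,0]-a[0],P[:,1]-a[1])-a[2]
    s=least_squares(f,[*P[:,:2].mean(0),.03],loss='soft_l1',f_scale=.001); return s.x.round(4),len(P)
def box(W,c,r,h,lo,hi):
    u,v=c; Q=W[max(v-h,0):v+h,max(u-r,0):u+r].reshape(-1,3); Q=Q[~np.isnan(Q[:,0])]
    return Q[(Q[:,2]>lo)&(Q[:,2]<hi)]
reg={"scene":dict(cover=(402,315,28,26),vessel=(275,243,25,30),probe=(231,131,8,14),jar=(230,310,20,28),small=(259,139,5,6)),
"side":dict(cover=(208,167,22,20),vessel=(269,215,25,30),probe=(240,315,9,18),jar=(332,193,16,24),small=(188,350,8,12))}
for n in reg:
    d=np.load(f"/tmp/{n}.npz"); W=d["W"]
    for k,(u,v,a,b) in reg[n].items():
        Q=box(W,(u,v),a,b,.01,.3)
        print(n,k,"zmax",np.nanpercentile(Q[:,2],[50,90,97,100]).round(4))
        if k=="cover":
            print(" tube",circ(box(W,(u,v),a,b,.023,.053))," skirt/plate edge",circ(box(W,(u,v),a,b,.002,.011)))
            T=box(W,(u,v),a,b,.054,.062); print(" top",T.mean(0).round(4),circ(T))
        if k=="vessel":
            T=box(W,(u,v),a,b,.1025,.108); print(" rim",circ(T)); print(" wall",circ(box(W,(u,v),a,b,.05,.1)))
        if k=="probe":
            print(" handle",circ(box(W,(u,v),a,b,.135,.176)), "top",box(W,(u,v),a,b,.177,.185).mean(0).round(4))
        if k=="small": print(" ",np.median(Q,0))
d=np.load("/tmp/side.npz")["p"]; save("crop0.png",cv2.resize(d[255:405,165:325],(800,750))[:600]); 
E
```

```text
scene cover zmax [0.0203 0.0577 0.0602 0.0621]
 tube (array([0.456 , 0.3085, 0.0145]), 241)  skirt/plate edge (array([0.4378, 0.2961, 0.0576]), 658)
 top [0.4541 0.3078 0.0584] (array([0.4543, 0.3077, 0.0144]), 172)
scene vessel zmax [0.0492 0.0993 0.1056 0.1098]
 rim (array([0.5685, 0.0329, 0.0313]), 143)
 wall (array([0.5688, 0.0332, 0.0315]), 895)
scene probe zmax [0.1431 0.1788 0.1818 0.1836]
 handle (array([ 60.4272, 140.2651, 152.8094]), 120) top [ 0.4712 -0.2965  0.1807]
scene jar zmax [0.0625 0.0867 0.0876 0.0896]
scene small zmax [0.1352 0.1624 0.1637 0.1641]
  [ 0.4148468  -0.25160137  0.13520588]
side cover zmax [0.0199 0.0566 0.0589 0.0609]
 tube (array([0.4544, 0.3034, 0.0146]), 153)  skirt/plate edge (array([0.4573, 0.3392, 0.0691]), 236)
 top [0.4545 0.3043 0.0578] (array([0.4541, 0.304 , 0.0147]), 80)
side vessel zmax [0.0467 0.0984 0.1046 0.1081]
 rim (array([0.5687, 0.0314, 0.0313]), 131)
 wall (array([0.5689, 0.0311, 0.0314]), 904)
side probe zmax [0.1545 0.18   0.1809 0.1821]
 handle (array([ -30.1298, -553.6299,  554.1682]), 255) top [ 0.4696 -0.2996  0.1796]
side jar zmax [0.0586 0.0854 0.0868 0.0882]
side small zmax [0.1004 0.1107 0.1122 0.1133]
  [ 0.38334511 -0.30438858  0.10042912]
```

View pics/crop0.png

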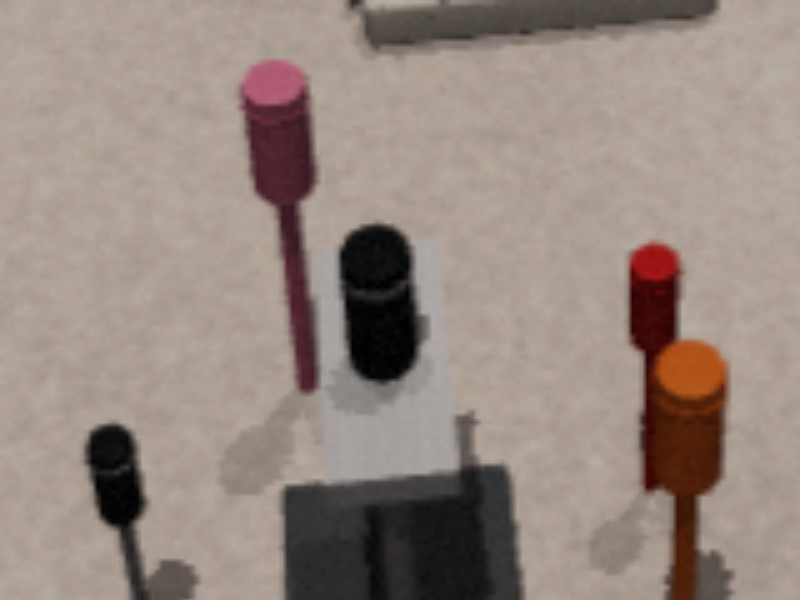

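The crop confirms it: the larger black handle (375,300 in the crop) sits on the aluminium bar, the smaller black one is at (115,475), and pink, red and orange are excluded. Next I measure the neighbours for clearance.

```bash
cat >> h.py <<'E'
def go(tx,ty,tz,s=None):
    s=s or bot.get_state(); R=cv2.Rodrigues(s["tool_rot"])[0]
    d=R.T@(np.array([tx,ty,tz])-s["eef_pos"])/.05
    print("t",round(s["t"],2),"tcp",s["eef_pos"].round(4),"R x",R[:,0].round(3),"R z",R[:,2].round(4),"units to go",d.round(3),"q",s["q"].round(2)[[0,6]])
E
python3 - <<'E'
from h import *
W=np.load("/tmp/side.npz")["W"];p=np.load("/tmp/side.npz")["p"]
for k,(u,v) in dict(pink=(220,271),red=(296,308),orange=(303,329),black=(240,305),small=(188,344),barL=(240,335),jar=(333,179),beaker=(291,140)).items():
    Q=W[v-2:v+3,u-2:u+3].reshape(-1,3); print(k,np.nanmedian(Q,0).round(3))
go(.52,-.15,.29); go(.454,.306,.29)
E
```

```text
pink [ 0.448 -0.205  0.161]
red [ 0.562 -0.273  0.122]
orange [ 0.556 -0.345  0.16 ]
black [ 0.47  -0.299  0.18 ]
small [ 0.385 -0.302  0.11 ]
barL [ 0.465 -0.316  0.131]
jar [0.73  0.108 0.086]
beaker [0.681 0.338 0.056]
t 0.1 tcp [ 0.2969 -0.6057  0.2386] R x [ 0.898  0.44  -0.   ] R z [-8.0e-04  1.5e-03 -1.0e+00] units to go [ 8.018 -6.221 -1.018] q [ 1.09 -0.08]
t 0.1 tcp [ 0.2969 -0.6057  0.2386] R x [ 0.898  0.44  -0.   ] R z [-8.0e-04  1.5e-03 -1.0e+00] units to go [ 10.847 -14.991  -1.002] q [ 1.09 -0.08]
```

```bash
python3 -m jog '{"plan":[{"z":-0.5},{"x":0.67,"y":-0.52,"z":-0.05},{"x":0.67,"y":-0.52,"z":-0.05},{"x":0.67,"y":-0.52,"z":-0.05},{"x":0.67,"y":-0.52,"z":-0.05},{"x":0.67,"y":-0.52,"z":-0.05},{"x":0.67,"y":-0.52,"z":-0.05},{"x":0.67,"y":-0.52,"z":-0.05},{"x":0.67,"y":-0.52,"z":-0.05},{"x":0.67,"y":-0.52,"z":-0.05},{"x":0.67,"y":-0.52,"z":-0.05},{"x":0.67,"y":-0.52}]}' && python3 -m jog '{"plan":[{"x":0.3,"y":-0.8},{"x":0.3,"y":-0.8},{"x":0.3,"y":-0.8},{"x":0.3,"y":-0.8},{"x":0.3,"y":-0.8},{"x":0.3,"y":-0.8},{"x":0.3,"y":-0.8},{"x":0.3,"y":-0.8},{},{},{}]}'; python3 -c "
from h import *
go(.454,.306,.29)"
```

```text
t 0.1 tcp [ 0.2969 -0.6057  0.2386] R x [ 0.898  0.44  -0.   ] R z [-8.0e-04  1.5e-03 -1.0e+00] units to go [ 10.847 -14.991  -1.002] q [ 1.09 -0.08]schema error: expected keys grip, x, y, z, roll
```

```bash
python3 -m jog '{"plan":[{"grip":1,"x":0,"y":0,"z":-0.5,"roll":0},{"grip":1,"x":0.67,"y":-0.52,"z":-0.05,"roll":0},{"grip":1,"x":0.67,"y":-0.52,"z":-0.05,"roll":0},{"grip":1,"x":0.67,"y":-0.52,"z":-0.05,"roll":0},{"grip":1,"x":0.67,"y":-0.52,"z":-0.05,"roll":0},{"grip":1,"x":0.67,"y":-0.52,"z":-0.05,"roll":0},{"grip":1,"x":0.67,"y":-0.52,"z":-0.05,"roll":0},{"grip":1,"x":0.67,"y":-0.52,"z":-0.05,"roll":0},{"grip":1,"x":0.67,"y":-0.52,"z":-0.05,"roll":0},{"grip":1,"x":0.67,"y":-0.52,"z":-0.05,"roll":0},{"grip":1,"x":0.67,"y":-0.52,"z":-0.05,"roll":0},{"grip":1,"x":0.67,"y":-0.52,"z":0,"roll":0}]}' && python3 -m jog '{"plan":[{"grip":1,"x":0.3,"y":-0.8,"z":0,"roll":0},{"grip":1,"x":0.3,"y":-0.8,"z":0,"roll":0},{"grip":1,"x":0.3,"y":-0.8,"z":0,"roll":0},{"grip":1,"x":0.3,"y":-0.8,"z":0,"roll":0},{"grip":1,"x":0.3,"y":-0.8,"z":0,"roll":0},{"grip":1,"x":0.3,"y":-0.8,"z":0,"roll":0},{"grip":1,"x":0.3,"y":-0.8,"z":0,"roll":0},{"grip":1,"x":0,"y":0,"z":0,"roll":0},{"grip":1,"x":0,"y":0,"z":0,"roll":0}]}'; python3 -c "
from h import *
go(.454,.306,.29)"
```

```text
t: 1.3
eef_pos: [0.5025, -0.1855, 0.2897]
tool_rot: [3.06, 0.709, 0.0]
contact_force: [1.6, -1.5, -0.2]
grip_width: 0.997
gripper_force: 0.0
t: 2.2
eef_pos: [0.4728, 0.1112, 0.2893]
tool_rot: [3.059, 0.714, -0.001]
contact_force: [1.0, 0.3, -0.3]
grip_width: 1.002
gripper_force: 0.0
t 2.2 tcp [0.4728 0.1112 0.2893] R x [ 0.897  0.442 -0.001] R z [-5.e-04 -6.e-04 -1.e+00] units to go [ 1.387 -3.66  -0.017] q [ 0.14 -1.51]
```

```bash
python3 -m jog '{"plan":[{"grip":1,"x":0.28,"y":-0.73,"z":0,"roll":0},{"grip":1,"x":0.28,"y":-0.73,"z":0,"roll":0},{"grip":1,"x":0.28,"y":-0.73,"z":0.2,"roll":0},{"grip":1,"x":0.28,"y":-0.73,"z":0.4,"roll":0},{"grip":1,"x":0.28,"y":-0.73,"z":0.6,"roll":0},{"grip":1,"x":0,"y":0,"z":0.6,"roll":0},{"grip":1,"x":0,"y":0,"z":0,"roll":0},{"grip":1,"x":0,"y":0,"z":0,"roll":0},{"grip":1,"x":0,"y":0,"z":0,"roll":0}]}'; python3 - <<'E'
from h import *
go(.454,.306,.04)
p,W,f=cloud("wrist"); np.savez("/tmp/wr",p=p,W=W); save("wr1.png",p); print(-cv2.Rodrigues(f["rvec"])[0].T@f["tvec"])
E
```

```text
t: 3.1
eef_pos: [0.4574, 0.3042, 0.2011]
tool_rot: [3.061, 0.705, 0.004]
contact_force: [-0.1, -0.2, -0.1]
grip_width: 1.003
gripper_force: 0.0
t 3.1 tcp [0.4574 0.3042 0.2011] R x [0.899 0.437 0.003] R z [ 2.6e-03  6.0e-04 -1.0e+00] units to go [-0.054 -0.064  3.221] q [-0.2 -2. ]
[0.53057933 0.33790755 0.34668687]
```

View pics/wr1.png

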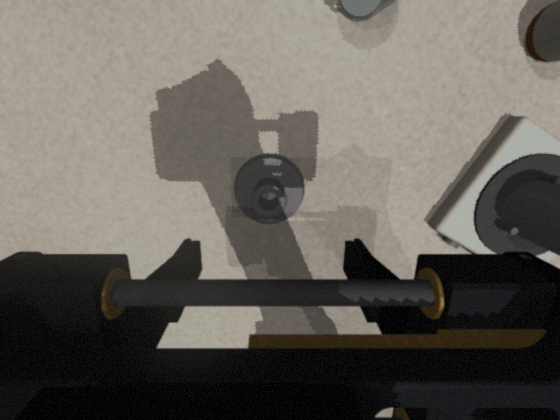

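The wrist view shows the cover round at (269,190), its tube mouth near (269,197), with the fingers at (180,285) and (365,285). I fit its circles by depth.

```bash
python3 - <<'E'
from h import *
d=np.load("/tmp/wr.npz");W=d["W"]
Q=W[145:235,225:315].reshape(-1,3);Q=Q[~np.isnan(Q[:,0])]
for lo,hi in((.053,.063),(.013,.022),(.004,.05)):
    T=Q[(Q[:,2]>lo)&(Q[:,2]<hi)]; c,r=cv2.minEnclosingCircle((T[:,:2]*1000).astype(np.float32)); print(lo,len(T),T.mean(0).round(4),np.round(c,1),round(r,1))
E
```

```text
0.053 664 [0.4559 0.3056 0.0579] [455.2 305.3] 17.8
0.013 2532 [0.4598 0.3072 0.0183] [455.2 305.2] 39.9
0.004 3006 [0.4611 0.308  0.0193] [456.5 305.8] 41.3
```

```bash
python3 -m jog '{"plan":[{"grip":1,"x":-0.03,"y":-0.04,"z":0.5,"roll":0},{"grip":1,"x":0,"y":0,"z":0.6,"roll":0},{"grip":1,"x":0,"y":0,"z":0.6,"roll":0},{"grip":1,"x":0,"y":0,"z":0.5,"roll":0},{"grip":1,"x":0,"y":0,"z":0.3,"roll":0},{"grip":1,"x":0,"y":0,"z":0.3,"roll":0},{"grip":1,"x":0,"y":0,"z":0.2,"roll":0},{"grip":1,"x":0,"y":0,"z":0.2,"roll":0},{"grip":1,"x":0,"y":0,"z":0,"roll":0},{"grip":1,"x":0,"y":0,"z":0,"roll":0}]}' 20; python3 -c "
from h import *
go(.4552,.3053,.041)"
```

```text
t: 4.15
eef_pos: [0.4537, 0.3067, 0.0399]
tool_rot: [-3.06, -0.71, -0.001]
contact_force: [-0.8, -0.4, 0.1]
grip_width: 0.999
gripper_force: 0.0
t 4.15 tcp [0.4537 0.3067 0.0399] R x [0.898 0.44  0.001] R z [ 6.e-04  4.e-04 -1.e+00] units to go [ 0.014  0.038 -0.023] q [-0.3  -2.16]
```

```bash
python3 -m jog '{"plan":[{"grip":1,"x":0.01,"y":0.04,"z":-0.02,"roll":0},{"grip":-0.2,"x":0,"y":0,"z":0,"roll":0},{"grip":-0.5,"x":0,"y":0,"z":0,"roll":0},{"grip":-0.5,"x":0,"y":0,"z":0,"roll":0},{"grip":-0.5,"x":0,"y":0,"z":0,"roll":0},{"grip":-0.5,"x":0,"y":0,"z":0,"roll":0},{"grip":-0.5,"x":0,"y":0,"z":0,"roll":0},{"grip":-0.5,"x":0,"y":0,"z":0,"roll":0},{"grip":-0.5,"x":0,"y":0,"z":0,"roll":0}]}' 25; python3 -c "
from h import *
go(.4552,.3053,.041)"
```

```text
t: 5.05
eef_pos: [0.4548, 0.3049, 0.0405]
tool_rot: [-3.06, -0.71, -0.0]
contact_force: [0.4, 0.7, 0.1]
grip_width: 0.407
gripper_force: 25.0
t 5.05 tcp [0.4548 0.3049 0.0405] R x [0.898 0.44  0.   ] R z [ 0.e+00  1.e-04 -1.e+00] units to go [ 0.011 -0.004 -0.01 ] q [-0.29 -2.15]
```

```bash
python3 -m jog '{"plan":[{"grip":-0.5,"x":0,"y":0,"z":-0.2,"roll":0},{"grip":-0.5,"x":0,"y":0,"z":-0.4,"roll":0},{"grip":-0.5,"x":0,"y":0,"z":-0.6,"roll":0},{"grip":-0.5,"x":0,"y":0,"z":-0.6,"roll":0},{"grip":-0.5,"x":0,"y":0,"z":-0.6,"roll":0},{"grip":-0.5,"x":0,"y":0,"z":-0.6,"roll":0},{"grip":-0.5,"x":0,"y":0,"z":-0.4,"roll":0},{"grip":-0.5,"x":0,"y":0,"z":-0.2,"roll":0},{"grip":-0.5,"x":0,"y":0,"z":0,"roll":0},{"grip":-0.5,"x":0,"y":0,"z":0,"roll":0}]}'; python3 -c "
from h import *
go(.479,-.012,.22)"
```

```text
t: 6.05
eef_pos: [0.4543, 0.3042, 0.2197]
tool_rot: [3.06, 0.71, -0.002]
contact_force: [-0.1, -0.1, -1.5]
grip_width: 0.405
gripper_force: 25.0
t 6.05 tcp [0.4543 0.3042 0.2197] R x [ 0.898  0.44  -0.001] R z [-0.0011 -0.0011 -1.    ] units to go [-2.341e+00  5.896e+00  1.000e-03] q [-0.18 -1.99]
```

```bash
python3 -m jog '{"plan":[{"grip":-0.5,"x":-0.1,"y":0.25,"z":0,"roll":0},{"grip":-0.5,"x":-0.2,"y":0.5,"z":0,"roll":0},{"grip":-0.5,"x":-0.26,"y":0.65,"z":0,"roll":0},{"grip":-0.5,"x":-0.26,"y":0.65,"z":0,"roll":0},{"grip":-0.5,"x":-0.26,"y":0.65,"z":0,"roll":0},{"grip":-0.5,"x":-0.26,"y":0.65,"z":0,"roll":0},{"grip":-0.5,"x":-0.26,"y":0.65,"z":0,"roll":0},{"grip":-0.5,"x":-0.26,"y":0.65,"z":0,"roll":0},{"grip":-0.5,"x":-0.2,"y":0.5,"z":0,"roll":0},{"grip":-0.5,"x":-0.18,"y":0.45,"z":0,"roll":0},{"grip":-0.5,"x":-0.1,"y":0.3,"z":0,"roll":0},{"grip":-0.5,"x":0,"y":0,"z":0,"roll":0}]}'; python3 -m jog '{"plan":[{"grip":-0.5,"x":0,"y":0,"z":0,"roll":0},{"grip":-0.5,"x":0,"y":0,"z":0,"roll":0}]}' >/dev/null; python3 - <<'E'
from h import *
p,W,f=cloud("wrist"); np.savez("/tmp/wr2",p=p,W=W); save("wr2.png",p)
go(.569,.0317,.22)
E
```

```text
t: 7.25
eef_pos: [0.4787, -0.0151, 0.2193]
tool_rot: [3.062, 0.701, -0.004]
contact_force: [-0.7, -0.2, -1.1]
grip_width: 0.41
gripper_force: 25.0
t 7.5 tcp [ 0.4792 -0.0104  0.2203] R x [ 0.897  0.442 -0.   ] R z [-6.e-04  4.e-04 -1.e+00] units to go [1.983 0.038 0.006] q [ 0.34 -1.29]
```

View pics/wr2.png

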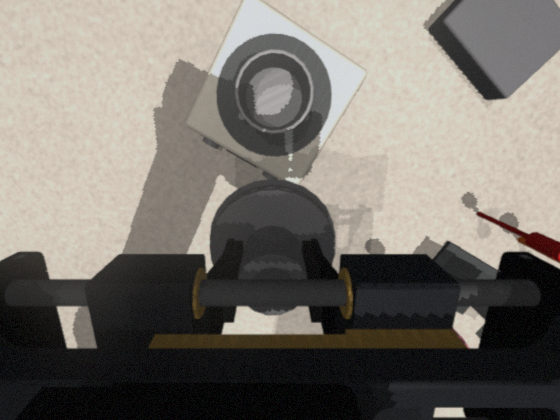

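The wrist view shows the vessel mouth as a ring at (275,91) and the held cover in the fingers at (272,245). I fit the rim, the plate and the held cover.

```bash
python3 - <<'E'
from h import *
W=np.load("/tmp/wr2.npz")["W"]
Q=W[30:155,215:335].reshape(-1,3);Q=Q[~np.isnan(Q[:,0])]
for lo,hi in((.100,.110),(.027,.033)):
    T=Q[(Q[:,2]>lo)&(Q[:,2]<hi)]; c,r=cv2.minEnclosingCircle((T[:,:2]*1000).astype(np.float32)); print(lo,len(T),np.median(T[:,2]),np.round(c,1),round(r,1))
Q=W[180:300,205:340].reshape(-1,3);Q=Q[~np.isnan(Q[:,0])]
print(np.histogram(Q[:,2],bins=np.arange(.15,.26,.01)))
T=Q[(Q[:,2]>.190)&(Q[:,2]<.205)]; print(T.mean(0)); A=np.c_[T[:,:2]-T[:,:2].mean(0),np.ones(len(T))]; print("plate plane",np.linalg.lstsq(A,T[:,2],rcond=None)[0])
go(.569,.0317,.22)
E
```

```text
0.1 1045 0.10494502536961639 [570.1  30.8] 32.9
0.027 6344 0.03023225362377236 [569.4  32.5] 76.1
(array([   0,    0,    0,  955, 5172,  626,  861,  915, 1912,  558,    4]), array([0.15, 0.16, 0.17, 0.18, 0.19, 0.2 , 0.21, 0.22, 0.23, 0.24, 0.25,
       0.26]))
[ 0.49845725 -0.00302121  0.19793515]
plate plane [-0.04672345 -0.02072388  0.19793515]
t 7.5 tcp [ 0.4792 -0.0104  0.2203] R x [ 0.897  0.442 -0.   ] R z [-6.e-04  4.e-04 -1.e+00] units to go [1.983 0.038 0.006] q [ 0.34 -1.29]
```

```bash
python3 -m jog '{"plan":[{"grip":-0.5,"x":0.2,"y":0,"z":0,"roll":0},{"grip":-0.5,"x":0.4,"y":0.02,"z":0,"roll":0},{"grip":-0.5,"x":0.5,"y":0.02,"z":0,"roll":0},{"grip":-0.5,"x":0.5,"y":0.01,"z":0,"roll":0},{"grip":-0.5,"x":0.25,"y":0,"z":0,"roll":0},{"grip":-0.5,"x":0.13,"y":0,"z":0.3,"roll":0},{"grip":-0.5,"x":0,"y":0,"z":0.3,"roll":0},{"grip":-0.5,"x":0,"y":0,"z":0.2,"roll":0},{"grip":-0.5,"x":0,"y":0,"z":0,"roll":0},{"grip":-0.5,"x":0,"y":0,"z":0,"roll":0},{"grip":-0.5,"x":0,"y":0,"z":0,"roll":0}]}'; python3 - <<'E'
from h import *
W=np.load("/tmp/wr2.npz")["W"]
Q=W[180:300,205:340].reshape(-1,3);Q=Q[~np.isnan(Q[:,0])]
T=Q[(Q[:,2]>.194)&(Q[:,2]<.203)]
for i in range(5):
    A=np.c_[T[:,:2]-[.479,-.0104],np.ones(len(T))]; c=np.linalg.lstsq(A,T[:,2],rcond=None)[0]; r=abs(A@c-T[:,2]); T=T[r<max(.001,2*np.median(r))]
print(c,len(T))
go(.5694,.031,.135)
E
```

```text
t: 8.6
eef_pos: [0.5697, 0.0295, 0.1812]
tool_rot: [3.06, 0.709, 0.002]
contact_force: [-0.3, -0.1, 0.8]
grip_width: 0.406
gripper_force: 25.0
[-0.00688325 -0.00154591  0.19810049] 4254
t 8.6 tcp [0.5697 0.0295 0.1812] R x [0.898 0.44  0.001] R z [ 1.1e-03 -2.0e-04 -1.0e+00] units to go [ 0.006 -0.031  0.923] q [ 0.23 -1.43]
```

```bash
python3 -m jog '{"plan":[{"grip":-0.5,"x":0,"y":-0.02,"z":0.1,"roll":0},{"grip":-0.5,"x":0,"y":0,"z":0.2,"roll":0},{"grip":-0.5,"x":0,"y":0,"z":0.2,"roll":0},{"grip":-0.5,"x":0,"y":0,"z":0.15,"roll":0},{"grip":-0.5,"x":0,"y":0,"z":0.1,"roll":0},{"grip":-0.5,"x":0,"y":0,"z":0.1,"roll":0},{"grip":-0.5,"x":0,"y":0,"z":0,"roll":0},{"grip":-0.5,"x":0,"y":0,"z":0,"roll":0},{"grip":-0.5,"x":0,"y":0,"z":0,"roll":0}]}'; python3 -c "
from h import *
go(.5694,.031,.1335)"
```

```text
t: 9.5
eef_pos: [0.5695, 0.0307, 0.1384]
tool_rot: [3.06, 0.71, 0.001]
contact_force: [-0.6, 0.5, -0.7]
grip_width: 0.406
gripper_force: 25.0
t 9.5 tcp [0.5695 0.0307 0.1384] R x [0.898 0.44  0.001] R z [ 9.e-04  0.e+00 -1.e+00] units to go [ 0.001 -0.005  0.099] q [ 0.21 -1.46]
```

```bash
python3 -m jog '{"plan":[{"grip":-0.5,"x":0,"y":0,"z":0.03,"roll":0},{"grip":-0.5,"x":0,"y":0,"z":0.03,"roll":0},{"grip":-0.5,"x":0,"y":0,"z":0.02,"roll":0},{"grip":-0.5,"x":0,"y":0,"z":0,"roll":0},{"grip":-0.5,"x":0,"y":0,"z":0,"roll":0}]}';python3 -m jog '{"plan":[{"grip":-0.5,"x":0,"y":0,"z":0.02,"roll":0},{"grip":-0.5,"x":0,"y":0,"z":0.01,"roll":0},{"grip":-0.5,"x":0,"y":0,"z":0,"roll":0},{"grip":-0.5,"x":0,"y":0,"z":0,"roll":0}]}'
```

```text
t: 10.0
eef_pos: [0.5691, 0.0306, 0.134]
tool_rot: [3.06, 0.71, -0.0]
contact_force: [0.1, -1.5, -0.6]
grip_width: 0.41
gripper_force: 25.0
t: 10.4
eef_pos: [0.5693, 0.0307, 0.1334]
tool_rot: [3.06, 0.71, 0.001]
contact_force: [-2.2, -0.1, 5.3]
grip_width: 0.406
gripper_force: 25.0
```

Contact comes at the expected height, with 5 N. I release and back off.

```bash
python3 -m jog '{"plan":[{"grip":-0.1,"x":0,"y":0,"z":0,"roll":0},{"grip":0.2,"x":0,"y":0,"z":0,"roll":0},{"grip":0.6,"x":0,"y":0,"z":0,"roll":0},{"grip":0.8,"x":0,"y":0,"z":0,"roll":0},{"grip":0.8,"x":0,"y":0,"z":0,"roll":0},{"grip":0.8,"x":0,"y":0,"z":-0.2,"roll":0},{"grip":0.8,"x":0,"y":0,"z":-0.4,"roll":0},{"grip":0.8,"x":0,"y":0,"z":-0.6,"roll":0},{"grip":0.8,"x":0,"y":0,"z":-0.8,"roll":0},{"grip":0.8,"x":0,"y":0,"z":-0.8,"roll":0},{"grip":0.8,"x":0,"y":0,"z":-0.4,"roll":0}]}'; python3 -m jog '{"plan":[{"grip":0.8,"x":-0.3,"y":0,"z":0,"roll":0},{"grip":0.8,"x":-0.5,"y":0,"z":0,"roll":0},{"grip":0.8,"x":-0.5,"y":0,"z":0,"roll":0},{"grip":0.8,"x":-0.3,"y":0,"z":0,"roll":0},{"grip":0.8,"x":0,"y":0,"z":0,"roll":0},{"grip":0.8,"x":0,"y":0,"z":0,"roll":0},{"grip":0.8,"x":0,"y":0,"z":0,"roll":0}]}'; cat > cov.py <<'E'
from h import *
import sys
tag=sys.argv[1]
for n in ("wrist","scene","side"):
    p,W,f=cloud(n); save(f"{n}_{tag}.png",p)
    Q=W.reshape(-1,3); Q=Q[~np.isnan(Q[:,0])]; Q=Q[np.hypot(Q[:,0]-.5695,Q[:,1]-.031)<.05]
    for lo,hi in((.147,.155),(.107,.115)):
        T=Q[(Q[:,2]>lo)&(Q[:,2]<hi)]
        if len(T)<20: continue
        c,r=cv2.minEnclosingCircle((T[:,:2]*1000).astype(np.float32)); A=np.c_[T[:,:2]-T[:,:2].mean(0),np.ones(len(T))]
        print(n,lo,len(T),np.round(c,1),round(r,1),"plane",np.linalg.lstsq(A,T[:,2],rcond=None)[0].round(4))
E
python3 cov.py a; python3 -c "
from h import *
go(.4705,-.298,.27)"
```

```text
t: 11.5
eef_pos: [0.5705, 0.0313, 0.2974]
tool_rot: [3.059, 0.71, 0.01]
contact_force: [0.0, 0.4, -0.1]
grip_width: 0.9
gripper_force: 0.0
t: 12.2
eef_pos: [0.4983, -0.0039, 0.2928]
tool_rot: [-3.06, -0.711, -0.002]
contact_force: [-0.4, 0.5, -0.5]
grip_width: 0.898
gripper_force: 0.0
wrist 0.147 802 [570.5  29.4] 17.9 plane [-0.0022  0.0016  0.151 ]
wrist 0.107 3330 [570.5  29. ] 40.0 plane [-0.0005  0.0014  0.1112]
scene 0.147 144 [570.1  32.5] 18.8 plane [-0.0068 -0.0215  0.151 ]
scene 0.107 520 [570.1  30.1] 41.8 plane [-0.005  -0.008   0.1118]
side 0.147 131 [568.4  30.8] 20.0 plane [-0.0048 -0.0048  0.1505]
side 0.107 514 [568.6  29.6] 40.5 plane [-0.0019  0.0093  0.1111]
t 12.35 tcp [ 0.4979 -0.004   0.2924] R x [0.898 0.441 0.   ] R z [-1.e-04  6.e-04 -1.e+00] units to go [-3.085  5.035  0.444] q [ 0.34 -1.27]
```

View pics/wrist_a.png

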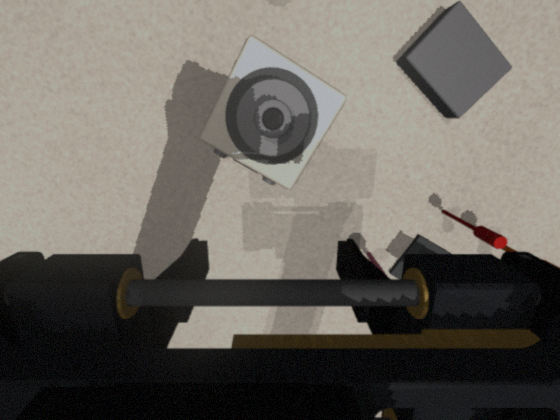

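```bash
python3 -m jog '{"plan":[{"grip":0.5,"x":-0.2,"y":0.25,"z":0,"roll":0},{"grip":0.5,"x":-0.4,"y":0.45,"z":0,"roll":0},{"grip":0.5,"x":-0.5,"y":0.55,"z":0,"roll":0},{"grip":0.5,"x":-0.5,"y":0.55,"z":0,"roll":0},{"grip":0.5,"x":-0.5,"y":0.55,"z":0,"roll":0},{"grip":0.5,"x":-0.5,"y":0.55,"z":0,"roll":0},{"grip":0.5,"x":-0.5,"y":0.55,"z":0,"roll":0},{"grip":0.5,"x":-0.5,"y":0.55,"z":0,"roll":0},{"grip":0.5,"x":-0.5,"y":0.55,"z":0,"roll":0},{"grip":0.5,"x":-0.4,"y":0.4,"z":0,"roll":0},{"grip":0.5,"x":-0.3,"y":0.1,"z":0,"roll":0}]}' >/dev/null; python3 -m jog '{"plan":[{"grip":0.5,"x":0,"y":0,"z":0,"roll":0},{"grip":0.5,"x":0,"y":0,"z":0,"roll":0},{"grip":0.5,"x":0,"y":0,"z":0,"roll":0}]}'; python3 - <<'E'
from h import *
go(.4705,-.298,.27)
p,W,f=cloud("wrist"); np.savez("/tmp/wr3",p=p,W=W); save("wr3.png",p)
Q=W.reshape(-1,3); Q=Q[~np.isnan(Q[:,0])]; Q=Q[np.hypot(Q[:,0]-.4705,Q[:,1]+.298)<.03]
for lo,hi in((.176,.185),(.14,.17),(.127,.133)):
    T=Q[(Q[:,2]>lo)&(Q[:,2]<hi)]
    if len(T)>9: c,r=cv2.minEnclosingCircle((T[:,:2]*1000).astype(np.float32)); print(lo,len(T),T.mean(0).round(4),np.round(c,1),round(r,1))
E
```

```text
t: 13.75
eef_pos: [0.3941, -0.3356, 0.2926]
tool_rot: [-3.059, -0.714, -0.001]
contact_force: [-0.7, 0.8, 0.4]
grip_width: 0.746
gripper_force: 0.0
t 13.75 tcp [ 0.3941 -0.3356  0.2926] R x [0.897 0.443 0.001] R z [ 5.e-04  5.e-04 -1.e+00] units to go [1.702 0.003 0.452] q [ 0.8  -0.53]
0.176 533 [ 0.4713 -0.3003  0.1801] [ 471.3 -300.3] 10.8
0.127 1754 [ 0.4714 -0.2968  0.1303] [ 470.5 -298. ] 30.0
```

View pics/wr3.png

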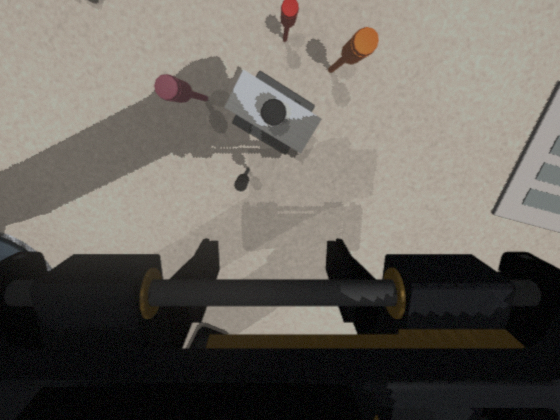

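```bash
python3 -m jog '{"plan":[{"grip":0.5,"x":0.2,"y":0.01,"z":0,"roll":0},{"grip":0.5,"x":0.4,"y":0.01,"z":0,"roll":0},{"grip":0.5,"x":0.5,"y":0.01,"z":0,"roll":0},{"grip":0.5,"x":0.4,"y":0,"z":0,"roll":0},{"grip":0.5,"x":0.2,"y":0,"z":0,"roll":0},{"grip":0.5,"x":0,"y":0,"z":0.3,"roll":0},{"grip":0.5,"x":0,"y":0,"z":0.5,"roll":0},{"grip":0.5,"x":0,"y":0,"z":0.3,"roll":0},{"grip":0.5,"x":0,"y":0,"z":0,"roll":0},{"grip":0.5,"x":0,"y":0,"z":0,"roll":0},{"grip":0.5,"x":0,"y":0,"z":0,"roll":0}]}' 25; python3 -c "
from h import *
go(.471,-.2993,.158)"
```

```text
t: 14.9
eef_pos: [0.4707, -0.3011, 0.2388]
tool_rot: [3.059, 0.71, 0.002]
contact_force: [-0.7, 1.0, 1.1]
grip_width: 0.753
gripper_force: 0.0
t 14.9 tcp [ 0.4707 -0.3011  0.2388] R x [0.898 0.44  0.001] R z [ 0.0019 -0.0011 -1.    ] units to go [ 0.019 -0.032  1.615] q [ 0.69 -0.7 ]
```

```bash
python3 -m jog '{"plan":[{"grip":0.5,"x":0.02,"y":-0.03,"z":0.3,"roll":0},{"grip":0.5,"x":0,"y":0,"z":0.4,"roll":0},{"grip":0.5,"x":0,"y":0,"z":0.4,"roll":0},{"grip":0.5,"x":0,"y":0,"z":0.3,"roll":0},{"grip":0.5,"x":0,"y":0,"z":0.2,"roll":0},{"grip":0.5,"x":0,"y":0,"z":0,"roll":0},{"grip":0.5,"x":0,"y":0,"z":0,"roll":0},{"grip":0.5,"x":0,"y":0,"z":0,"roll":0}]}'; python3 -c "
from h import *
go(.471,-.2993,.158)"
```

```text
t: 15.7
eef_pos: [0.4709, -0.2995, 0.1587]
tool_rot: [3.059, 0.709, 0.003]
contact_force: [-0.1, 0.5, -0.4]
grip_width: 0.753
gripper_force: 0.0
t 15.7 tcp [ 0.4709 -0.2995  0.1587] R x [0.898 0.44  0.001] R z [ 0.002  -0.0012 -1.    ] units to go [ 0.003 -0.003  0.015] q [ 0.67 -0.73]
```

```bash
python3 -m jog '{"plan":[{"grip":0,"x":0,"y":0,"z":0,"roll":0},{"grip":-0.4,"x":0,"y":0,"z":0,"roll":0},{"grip":-0.8,"x":0,"y":0,"z":0,"roll":0},{"grip":-0.8,"x":0,"y":0,"z":0,"roll":0},{"grip":-0.8,"x":0,"y":0,"z":0,"roll":0},{"grip":-0.8,"x":0,"y":0,"z":0,"roll":0},{"grip":-0.8,"x":0,"y":0,"z":0,"roll":0},{"grip":-0.8,"x":0,"y":0,"z":0,"roll":0},{"grip":-0.8,"x":0,"y":0,"z":0,"roll":0},{"grip":-0.8,"x":0,"y":0,"z":0,"roll":0}]}' 30; python3 -c "
from h import *
go(.471,-.2993,.33)"
```

```text
t: 16.7
eef_pos: [0.4702, -0.2991, 0.1576]
tool_rot: [3.06, 0.71, 0.0]
contact_force: [-1.0, 0.4, 0.3]
grip_width: 0.241
gripper_force: 30.0
t 16.7 tcp [ 0.4702 -0.2991  0.1576] R x [0.898 0.44  0.   ] R z [ 0. -0. -1.] units to go [ 0.013  0.011 -3.449] q [ 0.67 -0.73]
```

```bash
python3 -m jog '{"plan":[{"grip":-0.8,"x":0,"y":0,"z":-0.1,"roll":0},{"grip":-0.8,"x":0,"y":0,"z":-0.25,"roll":0},{"grip":-0.8,"x":0,"y":0,"z":-0.4,"roll":0},{"grip":-0.8,"x":0,"y":0,"z":-0.45,"roll":0},{"grip":-0.8,"x":0,"y":0,"z":-0.5,"roll":0},{"grip":-0.8,"x":0,"y":0,"z":-0.5,"roll":0},{"grip":-0.8,"x":0,"y":0,"z":-0.5,"roll":0},{"grip":-0.8,"x":0,"y":0,"z":-0.4,"roll":0},{"grip":-0.8,"x":0,"y":0,"z":-0.3,"roll":0},{"grip":-0.8,"x":0,"y":0,"z":-0.2,"roll":0},{"grip":-0.8,"x":0,"y":0,"z":0,"roll":0},{"grip":-0.8,"x":0,"y":0,"z":0,"roll":0}]}'; python3 -c "
from h import *
go(.5697,.0305,.3376)"
```

```text
t: 17.9
eef_pos: [0.4699, -0.2989, 0.3373]
tool_rot: [-3.06, -0.71, 0.001]
contact_force: [-0.4, 0.2, -0.3]
grip_width: 0.245
gripper_force: 30.0
t 17.9 tcp [ 0.4699 -0.2989  0.3373] R x [ 0.898  0.44  -0.   ] R z [-4.e-04  1.e-04 -1.e+00] units to go [ 4.693 -5.037 -0.006] q [ 0.69 -0.68]
```

```bash
python3 -m jog '{"plan":[{"grip":-0.8,"x":0.15,"y":-0.16,"z":0,"roll":0},{"grip":-0.8,"x":0.3,"y":-0.33,"z":0,"roll":0},{"grip":-0.8,"x":0.45,"y":-0.48,"z":0,"roll":0},{"grip":-0.8,"x":0.5,"y":-0.54,"z":0,"roll":0},{"grip":-0.8,"x":0.5,"y":-0.54,"z":0,"roll":0},{"grip":-0.8,"x":0.5,"y":-0.54,"z":0,"roll":0},{"grip":-0.8,"x":0.5,"y":-0.54,"z":0,"roll":0},{"grip":-0.8,"x":0.5,"y":-0.54,"z":0,"roll":0},{"grip":-0.8,"x":0.45,"y":-0.48,"z":0,"roll":0},{"grip":-0.8,"x":0.4,"y":-0.43,"z":0,"roll":0},{"grip":-0.8,"x":0.29,"y":-0.31,"z":0,"roll":0},{"grip":-0.8,"x":0.15,"y":-0.15,"z":0,"roll":0}]}' >/dev/null; python3 -m jog '{"plan":[{"grip":-0.8,"x":0,"y":0,"z":0,"roll":0},{"grip":-0.8,"x":0,"y":0,"z":0,"roll":0},{"grip":-0.8,"x":0,"y":0,"z":0,"roll":0},{"grip":-0.8,"x":0,"y":0,"z":0,"roll":0},{"grip":-0.8,"x":0,"y":0,"z":0,"roll":0}]}'
cat > rod.py <<'E'
from h import *
import sys
tag=sys.argv[1]; go(.5697,.0305,.208)
s=bot.get_state(); tx,ty,tz=s["eef_pos"]; bot_tip=tz+.002-.14
# rod bearing vs tube: per camera compare cloud of rod (front surface shifted by r) and cover tube
for n in("scene","side"):
    p,W,f=cloud(n); C=-cv2.Rodrigues(f["rvec"])[0].T@f["tvec"]
    np.savez("/tmp/rod_"+n,p=p,W=W); big=cv2.resize(p[(100 if n=="scene" else 90):][:200,200:350],(600,800))[:600]; save(f"rod_{n}_{tag}.png",big)
    Q=W.reshape(-1,3); Q=Q[~np.isnan(Q[:,0])]; Q=Q[np.hypot(Q[:,0]-tx,Q[:,1]-ty)<.03]
    for lo,hi,r in((bot_tip+.005,bot_tip+.03,.004),(bot_tip+.03,bot_tip+.055,.004),(bot_tip+.055,bot_tip+.08,.004),(bot_tip+.08,bot_tip+.105,.004),(.115,.145,.018)):
        T=Q[(Q[:,2]>max(lo,.153 if r<.01 else 0))&(Q[:,2]<hi)]
        if len(T)<8: continue
        m=np.median(T,0); d=(m-C)[:2]; d/=np.linalg.norm(d); k=r*.85
        # lateral offset (perp to view) is the reliable part
        perp=np.array([-d[1],d[0]]); print(n,round(lo,3),len(T),"centre~",(m[:2]+k*d).round(4),"lateral",round(m[:2]@perp,4),"perp",perp.round(2))
E
python3 rod.py a
```

```text
t: 19.6
eef_pos: [0.5697, 0.0295, 0.3376]
tool_rot: [3.061, 0.707, 0.0]
contact_force: [0.6, -0.4, -0.9]
grip_width: 0.241
gripper_force: 30.0
t 19.6 tcp [0.5697 0.0295 0.3376] R x [ 0.899  0.439 -0.   ] R z [ 1.e-04 -4.e-04 -1.e+00] units to go [ 0.009 -0.02   2.593] q [ 0.24 -1.35]
scene 0.205 41 centre~ [0.5693 0.0289] lateral 0.4472 perp [ 0.81 -0.58]
scene 0.23 43 centre~ [0.5693 0.0287] lateral 0.4472 perp [ 0.81 -0.58]
scene 0.255 54 centre~ [0.5688 0.0288] lateral 0.4466 perp [ 0.81 -0.58]
scene 0.28 58 centre~ [0.5685 0.0286] lateral 0.4464 perp [ 0.81 -0.58]
scene 0.115 216 centre~ [0.568  0.0299] lateral 0.4447 perp [ 0.81 -0.58]
side 0.205 46 centre~ [0.5695 0.0308] lateral -0.5578 perp [-0.99  0.16]
side 0.23 45 centre~ [0.5696 0.0313] lateral -0.5578 perp [-0.99  0.16]
side 0.255 48 centre~ [0.569  0.0311] lateral -0.5573 perp [-0.99  0.15]
side 0.28 46 centre~ [0.57   0.0306] lateral -0.5583 perp [-0.99  0.16]
side 0.115 220 centre~ [0.5696 0.0322] lateral -0.5577 perp [-0.99  0.16]
```

```bash
python3 -m jog '{"plan":[{"grip":-0.8,"x":0,"y":-0.02,"z":0.1,"roll":0},{"grip":-0.8,"x":0,"y":0,"z":0.2,"roll":0},{"grip":-0.8,"x":0,"y":0,"z":0.2,"roll":0},{"grip":-0.8,"x":0,"y":0,"z":0.1,"roll":0},{"grip":-0.8,"x":0,"y":0,"z":0.1,"roll":0},{"grip":-0.8,"x":0,"y":0,"z":0,"roll":0},{"grip":-0.8,"x":0,"y":0,"z":0,"roll":0},{"grip":-0.8,"x":0,"y":0,"z":0,"roll":0},{"grip":-0.8,"x":0,"y":0,"z":0,"roll":0}]}'
cat >> rod.py <<'E'
print("--- fixed perp, mid of extremes")
ax=np.array([.5697,.0305])
for n in("scene","side"):
    W=np.load("/tmp/rod_"+n+".npz")["W"]; f=cams.grab_frame(n); C=-cv2.Rodrigues(f["rvec"])[0].T@f["tvec"]
    d=ax-C[:2]; d/=np.linalg.norm(d); P=np.array([-d[1],d[0]])
    L=((W[...,:2]-C[:2])@P)/((W[...,:2]-C[:2])@d)*np.linalg.norm(ax-C[:2])  # bearing * distance
    near=np.hypot(W[...,0]-tx,W[...,1]-ty)<.03
    for lo,hi in((max(bot_tip+.003,.156),bot_tip+.03),(bot_tip+.04,bot_tip+.07),(bot_tip+.08,bot_tip+.108),(.118,.145)):
        v=[]
        for row in range(420):
            m=near[row]&(W[row,:,2]>lo)&(W[row,:,2]<hi)
            if m.sum()>2: v.append((L[row,m].min()+L[row,m].max())/2)
        if v: print(n,round(lo,3),len(v),"lat mm",round(np.median(v)*1000,2),"P",P.round(2))
E
python3 rod.py b
```

```text
t: 20.6
eef_pos: [0.5696, 0.0314, 0.303]
tool_rot: [3.06, 0.71, 0.001]
contact_force: [1.0, -1.1, -1.1]
grip_width: 0.242
gripper_force: 30.0
t 20.6 tcp [0.5696 0.0314 0.303 ] R x [0.898 0.44  0.001] R z [ 9.e-04  0.e+00 -1.e+00] units to go [-0.008  0.017  1.899] q [ 0.23 -1.36]
scene 0.17 40 centre~ [0.5685 0.0311] lateral 0.4443 perp [ 0.81 -0.58]
scene 0.195 42 centre~ [0.5686 0.031 ] lateral 0.4445 perp [ 0.81 -0.58]
scene 0.22 41 centre~ [0.5689 0.0314] lateral 0.4446 perp [ 0.81 -0.58]
scene 0.245 43 centre~ [0.5692 0.0309] lateral 0.4452 perp [ 0.81 -0.58]
scene 0.115 215 centre~ [0.5678 0.0296] lateral 0.4448 perp [ 0.81 -0.58]
side 0.17 40 centre~ [0.5699 0.0325] lateral -0.5579 perp [-0.99  0.16]
side 0.195 45 centre~ [0.5695 0.0323] lateral -0.5576 perp [-0.99  0.16]
side 0.22 43 centre~ [0.5684 0.0321] lateral -0.5567 perp [-0.99  0.15]
side 0.245 45 centre~ [0.5701 0.0317] lateral -0.5582 perp [-0.99  0.16]
side 0.115 225 centre~ [0.5697 0.032 ] lateral -0.5578 perp [-0.99  0.16]
--- fixed perp, mid of extremes
scene 0.168 10 lat mm -1.45 P [ 0.81 -0.58]
scene 0.205 12 lat mm -1.31 P [ 0.81 -0.58]
scene 0.245 12 lat mm -1.16 P [ 0.81 -0.58]
scene 0.118 17 lat mm -0.62 P [ 0.81 -0.58]
side 0.168 11 lat mm -0.02 P [-0.99  0.16]
side 0.205 13 lat mm 1.02 P [-0.99  0.16]
side 0.245 12 lat mm 0.33 P [-0.99  0.16]
side 0.118 16 lat mm 0.49 P [-0.99  0.16]
```

View pics/rod_scene_b.png

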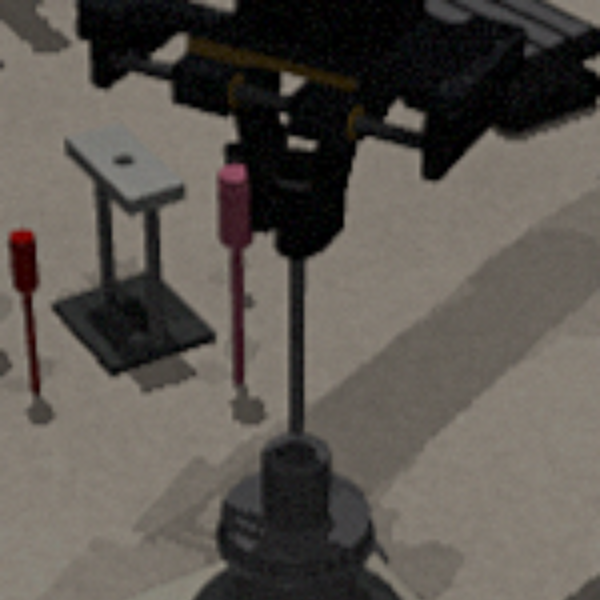

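The crop shows the rod end at (296,432), straight over the tube mouth centred at (296,452), with the stand's hole empty. The offset is about 1 mm against 6 mm clearance, so I correct it and lower.

```bash
python3 -m jog '{"plan":[{"grip":-0.8,"x":-0.02,"y":0.02,"z":0,"roll":0},{"grip":-0.8,"x":0,"y":0,"z":0,"roll":0},{"grip":-0.8,"x":0,"y":0,"z":0.1,"roll":0},{"grip":-0.8,"x":0,"y":0,"z":0.15,"roll":0},{"grip":-0.8,"x":0,"y":0,"z":0.15,"roll":0},{"grip":-0.8,"x":0,"y":0,"z":0.1,"roll":0},{"grip":-0.8,"x":0,"y":0,"z":0.1,"roll":0},{"grip":-0.8,"x":0,"y":0,"z":0,"roll":0},{"grip":-0.8,"x":0,"y":0,"z":0,"roll":0},{"grip":-0.8,"x":0,"y":0,"z":0,"roll":0}]}'
python3 rod.py c
```

```text
t: 21.8
eef_pos: [0.5692, 0.0301, 0.2729]
tool_rot: [3.06, 0.71, 0.001]
contact_force: [-0.6, -0.0, -0.1]
grip_width: 0.247
gripper_force: 30.0
t 21.8 tcp [0.5692 0.0301 0.2729] R x [0.898 0.44  0.001] R z [ 7.e-04  0.e+00 -1.e+00] units to go [ 0.013 -0.003  1.298] q [ 0.23 -1.37]
scene 0.14 34 centre~ [0.5684 0.0293] lateral 0.4457 perp [ 0.81 -0.58]
scene 0.165 40 centre~ [0.5677 0.0296] lateral 0.4447 perp [ 0.81 -0.58]
scene 0.19 41 centre~ [0.5683 0.0302] lateral 0.4448 perp [ 0.81 -0.58]
scene 0.215 41 centre~ [0.568  0.0296] lateral 0.4449 perp [ 0.81 -0.58]
scene 0.115 204 centre~ [0.5692 0.031 ] lateral 0.4453 perp [ 0.81 -0.58]
side 0.14 23 centre~ [0.5698 0.0307] lateral -0.5581 perp [-0.99  0.16]
side 0.165 42 centre~ [0.5695 0.0308] lateral -0.5578 perp [-0.99  0.16]
side 0.19 43 centre~ [0.569 0.031] lateral -0.5573 perp [-0.99  0.15]
side 0.215 41 centre~ [0.5678 0.0308] lateral -0.5564 perp [-0.99  0.15]
side 0.115 201 centre~ [0.5681 0.0317] lateral -0.5565 perp [-0.99  0.15]
--- fixed perp, mid of extremes
scene 0.156 3 lat mm -1.52 P [ 0.81 -0.58]
scene 0.175 12 lat mm -1.4 P [ 0.81 -0.58]
scene 0.215 11 lat mm -1.27 P [ 0.81 -0.58]
scene 0.118 17 lat mm -0.62 P [ 0.81 -0.58]
side 0.156 3 lat mm 0.42 P [-0.99  0.16]
side 0.175 13 lat mm -0.07 P [-0.99  0.16]
side 0.215 11 lat mm 0.97 P [-0.99  0.16]
side 0.118 15 lat mm 0.87 P [-0.99  0.16]
```

```bash
python3 -m jog '{"plan":[{"grip":-0.8,"x":0.01,"y":0,"z":0.1,"roll":0},{"grip":-0.8,"x":0,"y":0,"z":0.2,"roll":0},{"grip":-0.8,"x":0,"y":0,"z":0.2,"roll":0},{"grip":-0.8,"x":0,"y":0,"z":0.2,"roll":0},{"grip":-0.8,"x":0,"y":0,"z":0.2,"roll":0},{"grip":-0.8,"x":0,"y":0,"z":0.2,"roll":0},{"grip":-0.8,"x":0,"y":0,"z":0.1,"roll":0},{"grip":-0.8,"x":0,"y":0,"z":0.1,"roll":0},{"grip":-0.8,"x":0,"y":0,"z":0,"roll":0},{"grip":-0.8,"x":0,"y":0,"z":0,"roll":0},{"grip":-0.8,"x":0,"y":0,"z":0,"roll":0},{"grip":-0.8,"x":0,"y":0,"z":0,"roll":0}]}'
python3 rod.py d; python3 cov.py d
```

```text
t: 23.2
eef_pos: [0.5696, 0.0302, 0.208]
tool_rot: [3.06, 0.71, 0.001]
contact_force: [0.6, -0.2, 0.2]
grip_width: 0.242
gripper_force: 30.0
t 23.2 tcp [0.5696 0.0302 0.208 ] R x [0.898 0.44  0.001] R z [ 0.001 -0.    -1.   ] units to go [ 0.004 -0.005  0.   ] q [ 0.21 -1.41]
scene 0.15 50 centre~ [0.569  0.0304] lateral 0.4454 perp [ 0.81 -0.58]
scene 0.115 205 centre~ [0.5686 0.0305] lateral 0.4449 perp [ 0.81 -0.58]
side 0.15 37 centre~ [0.5684 0.0308] lateral -0.5569 perp [-0.99  0.15]
side 0.115 207 centre~ [0.569  0.0319] lateral -0.5572 perp [-0.99  0.15]
--- fixed perp, mid of extremes
scene 0.11 18 lat mm 0.38 P [ 0.81 -0.58]
scene 0.15 15 lat mm -1.47 P [ 0.81 -0.58]
scene 0.118 16 lat mm -0.64 P [ 0.81 -0.58]
side 0.11 19 lat mm 0.23 P [-0.99  0.16]
side 0.15 15 lat mm 0.37 P [-0.99  0.16]
side 0.118 16 lat mm 0.72 P [-0.99  0.16]
wrist 0.147 911 [570.8  29.4] 17.8 plane [-0.0151 -0.0063  0.1508]
wrist 0.107 3747 [570.6  29.1] 39.9 plane [-0.0033  0.      0.1112]
scene 0.147 134 [568.9  31.7] 18.3 plane [-0.0137 -0.0342  0.151 ]
scene 0.107 532 [570.1  31.1] 41.3 plane [-0.0059 -0.0081  0.1117]
side 0.147 132 [569.   28.5] 18.7 plane [0.008  0.023  0.1505]
side 0.107 503 [568.6  30.2] 40.9 plane [-0.0003  0.0077  0.111 ]
```

View pics/rod_side_d.png

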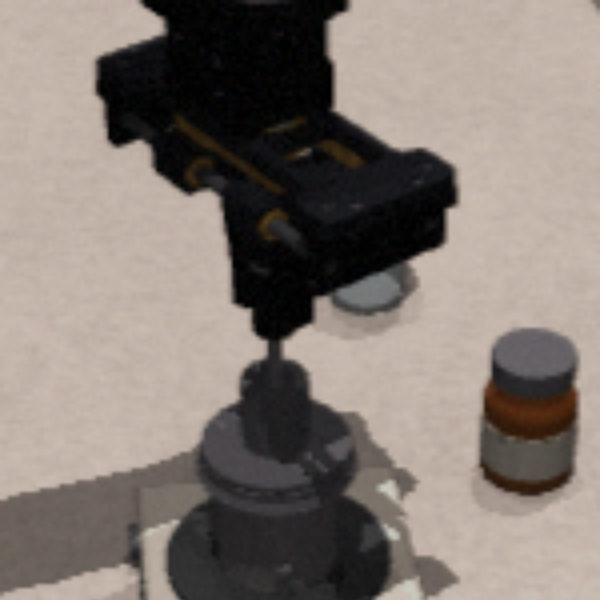

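The side crop shows the rod entering the tube mouth centrally at (273,365), with the cover level on the vessel and the jar undisturbed. I add a small 0.6 mm centring trim, settle and hand in.

```bash
python3 -m jog '{"plan":[{"grip":-0.8,"x":0.01,"y":0.01,"z":0,"roll":0},{"grip":-0.8,"x":0,"y":0,"z":0,"roll":0},{"grip":-0.8,"x":0,"y":0,"z":0,"roll":0},{"grip":-0.8,"x":0,"y":0,"z":0,"roll":0},{"grip":-0.8,"x":0,"y":0,"z":0,"roll":0},{"grip":-0.8,"x":0,"y":0,"z":0,"roll":0},{"grip":-0.8,"x":0,"y":0,"z":0,"roll":0},{"grip":-0.8,"x":0,"y":0,"z":0,"roll":0}]}'; python3 -c "
from station import job
print(job.sign_off())"
```

```text
t: 24.35
eef_pos: [0.57, 0.03, 0.2076]
tool_rot: [3.06, 0.71, 0.0]
contact_force: [-0.7, 0.2, 0.5]
grip_width: 0.242
gripper_force: 30.0
the job is handed in; nothing more can be done
None
```

The job is handed in at 24 s: the cover measures level and fully home on the vessel, and the gripper still holds the probe upright in the guide tube, centred to about 1 mm with no contact force seen, its tip at about 70 mm, halfway between rim and floor.

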